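# Put the bonder's hot bars away in their fitted rack

## Robot

A 6-joint arm with a two-finger parallel gripper is mounted at the origin on a cart in front of the work surface, level with it; the furniture and walls round the work are solid. World frame = base frame: x ahead of the robot, y to its left, z up, the work surface at z = 0. Lengths are in m, angles in rad, forces in N, time in s.
With the tool pointing down it reaches from about 0.425 to 0.95 m from the base axis. Payload 14.7 kg.
Tool frame: the origin (TCP) lies midway between the tips of the shut fingers; the grasp point (between the pads) lies behind it (r.tcp_to_grasp is the z of the grasp point in the tool frame, in m); z points along the fingers, y is the line along which they close (so a half turn about z gives the same grasp; the last joint's range is limited). The gripper opens to 85 mm and grips with 20 to 120 N. Pads are 22 mm wide; open, the fingers measure 114 mm over their backs; the gripper's body (76 mm by 85 mm) begins 54 mm behind the grasp point. The pads swing forward as they close: fully open they stand 13 mm farther back than shut.
Start: joints at [1.2, 0.48, 1.596, -0, 1.065, -0.047], TCP at [0.207, 0.616, 0.231] pointing down, gripper open.
Joint ranges: [-2.75, 2.75], [-0.82, 2.05], [0.23, 2.67], [-1.56, 4.7], [0.09, 2.69], [-2.92, 2.92]. Speed limits (rad/s): [1.89, 1.89, 2.39, 3.01, 3.01, 3.01].

## Interface

Orientations are given as a 3x3 rotation matrix whose columns are the frame's x, y, z axes.
In Python, from rig import r, grab_frame, camera_params, ticket gives the robot as it stands.
- The arm moves only by the tool move_arm, never from a script. Its argument "plan" is text: rows parted by semicolons, each of 7 numbers parted by spaces: the closure, from -1 (fully open) to 1 (shut), then the shift along the tool's x, y, z as a fraction of full scale, then the turn, a rotation vector about the tool's x, y, z as a fraction of full scale. In form: jaw x y z ax ay az; .... A call has 1 to 20 rows; each row shifts and turns the commanded pose from where the row before left it, along the tool's axes as they then stand; what a row does not reach is not made up. Full scale, the value 1, is 4 cm for a shift and 90 degrees for a turn. A row lasts 1/8 s, in which the tool goes at most 62.5 mm and 10.7 degrees, less where a joint would pass 70% of its speed; a pose out of reach is approached as far as the arm can. A call with a number of a shift or a turn outside -1 to 1 is refused whole. A call with a gripper value outside its range is refused whole. The fingers move at their own pace and stop on an object; "grip_force" is the grip in N (left out, the last holds). Time passes only in rows, so rows that do not move let the fingers close. It gives the time, the measured TCP pose, the force, the opening and the grip force at its end, in the units of the state.
- r.observe(): the state, without advancing time (a new reading comes with each control period).
- grab_frame(name): name is "scene" or "top" or "wrist"; returns the picture (480x640x3 uint8, blue, green, red); there is no depth.
- camera_params(name): a dict with "fov_y" (degrees; the focal length in pixels is half the picture's height over the tangent of half this angle, whatever the lens; pixels are square), "cx", "cy" (the principal point, pixels), "R" (3x3) and "t" (3): a world point X has camera coordinates R X + t; the wrist camera has in their place "hand_eye" (4x4, takes a point from camera to tool coordinates, whose origin is the TCP and whose axes are the flange's). Camera axes: x right, y down, z forward; pixel columns grow to the right and rows downward; lengths in m; the calibration is good to about 2 mm. The wrist camera is an equidistant fisheye: a pixel r from the principal point sees the ray r / f radians off the axis. A picture is of the moment at which its call begins: read the wrist's pose just before it. camera_params takes no time and is no camera call.
- ticket.hand_in(): hands the job in; it is judged then, once.
The state is a dict: "clock": time; "qpos": joint angles; "dq": joint speeds; "effort": joint torques, N m; "ee_pos": TCP position; "tool_rot": TCP orientation; "ft_force": force on the tool from outside, world axes, zero at the start; "torque": the same for the moment, N m; "finger_gap": opening from 0.0 (shut) to 1.0 (fully open); "grasp_force": force on a finger pad.
Only numpy, scipy, OpenCV 4.12 (cv2) and the standard library are available. Lean on these libraries where they do the work, as an engineer would, in place of code of your own. Each camera call takes 0.05 s, during which the arm holds its last target. There are 200 camera calls.

## Task

Put the bonder's four loose hot bars, which lie along the front of the bench before the microscope, away in the tooling rack, each with its flange up and seated flat on the floor of the nest whose pocket is cut to its length. Lower them in, do not drop them, and leave the brass gauge block and the star knob to the left of the microscope where they lie.

Things in the scene. Friction and masses are not known exactly. Their poses are not given: they have to be found in the camera images.
- bar_32: Loose steel hot bar 32 mm long: block 22 (x) by 32 (y) by 12 mm tall; along the middle of its top an upright flange 9 mm thick (x), 22 mm long (y), from 12 to 25 mm above the underside, with two small screw heads up to 2 mm higher. Take it by the flange, fingers closing along x. Lies flat on the bench, flange up. Origin: centre of the underside, z up; a half turn about z makes no difference.
- bar_46: Loose steel hot bar 46 mm long: block 22 (x) by 46 (y) by 12 mm tall; along the middle of its top an upright flange 9 mm thick (x), 36 mm long (y), from 12 to 25 mm above the underside, with two small screw heads up to 2 mm higher. Take it by the flange, fingers closing along x. Lies flat on the bench, flange up. Origin: centre of the underside, z up; a half turn about z makes no difference.
- bar_60: Loose steel hot bar 60 mm long: block 22 (x) by 60 (y) by 12 mm tall; along the middle of its top an upright flange 9 mm thick (x), 50 mm long (y), from 12 to 25 mm above the underside, with two small screw heads up to 2 mm higher. Take it by the flange, fingers closing along x. Lies flat on the bench, flange up. Origin: centre of the underside, z up; a half turn about z makes no difference.
- bar_74: Loose steel hot bar 74 mm long: block 22 (x) by 74 (y) by 12 mm tall; along the middle of its top an upright flange 9 mm thick (x), 64 mm long (y), from 12 to 25 mm above the underside, with two small screw heads up to 2 mm higher. Take it by the flange, fingers closing along x. Lies flat on the bench, flange up. Origin: centre of the underside, z up; a half turn about z makes no difference.
- nest_32: Fixed grey nest for the 32 mm bar, one of four 62 mm apart on the rack's 6 mm base plate, all 46 (x) by 116 (y) by 12 mm. Central pocket with dark floor, 28 (x) by 38 mm (y), 8 mm deep; its top 4 mm flare at 45 degrees to 36 by 46 mm. Origin: centre of the underside, z up; pocket floor 4 mm above it (10 mm above the bench); a seated bar's block stands 4 mm proud.
- nest_46: Fixed grey nest for the 46 mm bar, one of four 62 mm apart on the rack's 6 mm base plate, all 46 (x) by 116 (y) by 12 mm. Central pocket with dark floor, 28 (x) by 52 mm (y), 8 mm deep; its top 4 mm flare at 45 degrees to 36 by 60 mm. Origin: centre of the underside, z up; pocket floor 4 mm above it (10 mm above the bench); a seated bar's block stands 4 mm proud.
- nest_60: Fixed grey nest for the 60 mm bar, one of four 62 mm apart on the rack's 6 mm base plate, all 46 (x) by 116 (y) by 12 mm. Central pocket with dark floor, 28 (x) by 66 mm (y), 8 mm deep; its top 4 mm flare at 45 degrees to 36 by 74 mm. Origin: centre of the underside, z up; pocket floor 4 mm above it (10 mm above the bench); a seated bar's block stands 4 mm proud.
- nest_74: Fixed grey nest for the 74 mm bar, one of four 62 mm apart on the rack's 6 mm base plate, all 46 (x) by 116 (y) by 12 mm. Central pocket with dark floor, 28 (x) by 80 mm (y), 8 mm deep; its top 4 mm flare at 45 degrees to 36 by 88 mm. Origin: centre of the underside, z up; pocket floor 4 mm above it (10 mm above the bench); a seated bar's block stands 4 mm proud.
- brass_gauge: Loose plain brass gauge block, 18 x 34 x 14 mm, no flange; not a hot bar. It lies left of the microscope, between it and the bonder, and stays there. Origin: centre of the underside.
- star_knob: Loose brown star-shaped spare knob, 44 x 47 x 21 mm, left of the microscope near the brass gauge; it stays there. Origin: centre of the underside. The fixed microscope beside it (x from 0.53 m, y from -0.05 to 0.18 m; stage 0.18 m high, head above that) stands behind the bars: carry past in front of it. The bonder stands left of y = 0.35 m, under 0.08 m high near the front.

How it is judged:
At the end, for the whole second after the job is handed in: Each of the four hot bars rests in the nest of its own length: its centre within 8 mm of the nest's centre in plan, its underside on the pocket floor (no more than 2.5 mm above it), flange up and level within 0.06 rad, at rest and released (horizontal distance between bar_32 and nest_32 below 0.008 m and z of bar_32 in the frame of nest_32 between 0.001 and 0.0065 m and angle between each of bar_32, bar_46, bar_60, bar_74's own z axis and vertical below 0.06 rad and linear speed of each of bar_32, bar_46, bar_60, bar_74 below 0.01 m/s and horizontal distance between bar_46 and nest_46 below 0.008 m and z of bar_46 in the frame of nest_46 between 0.001 and 0.0065 m and horizontal distance between bar_60 and nest_60 below 0.008 m and z of bar_60 in the frame of nest_60 between 0.001 and 0.0065 m and horizontal distance between bar_74 and nest_74 below 0.008 m and z of bar_74 in the frame of nest_74 between 0.001 and 0.0065 m); the robot touches nothing.
It fails at once if a hot bar is dropped: it falls free, out of the fingers, by more than about 12 mm ((contact force between bar_32 and the fingers below 0.01 N and linear speed of bar_32 above 0.5 m/s) or (contact force between bar_46 and the fingers below 0.01 N and linear speed of bar_46 above 0.5 m/s) or (contact force between bar_60 and the fingers below 0.01 N and linear speed of bar_60 above 0.5 m/s) or (contact force between bar_74 and the fingers below 0.01 N and linear speed of bar_74 above 0.5 m/s)).
It fails at once if the brass gauge block or the star knob is moved by more than 10 mm (distance of any of brass_gauge, star_knob from where it was at the start of the episode above 0.01 m).
It also fails if it takes over 96 s, if anything falls off the work surface, if the arm or the gripper's body presses on something with over 40 N, if the wrist force passes 120 N, or if a joint passes its speed limit or range.

## Working session

There is one attempt and no reset: what is moved stays moved. The work goes in short steps, Python scripts to look and compute and a tool call to move; the robot and the scene stay as the last step left them, time stands still between calls to the robot, and variables do not carry over. Pictures are saved under pics/ and viewed, at most 14 in all, crops included, and the job is handed in when it is done.

Besides the shell and the picture viewer there is one more tool, called after ">>>" by a JSON object that holds its "api" and its "payload". move_arm: Moves the arm, as the interface text tells. Its arguments: {"type":"object","properties":{"plan":{"type":"string"},"grip_force":{"type":"number"}},"required":["plan"]}

```bash
ls; mkdir -p pics
python3 - <<'E'
from rig import r, grab_frame, camera_params
import cv2
for n in ("top","scene"):
    cv2.imwrite(f"pics/{n}0.png",grab_frame(n))
for n in ("top","scene","wrist"): print(n,camera_params(n))
print(r.observe()); print(r.tcp_to_grasp)
E
```

```text
pics
top {'fov_y': 52.235043382690456, 'cx': 317.43480077408253, 'cy': 236.0604929325708, 'R': array([[-0.02569912, -0.99965831,  0.00477766],
       [-0.99434511,  0.02506932, -0.10319559],
       [ 0.10304055, -0.00740268, -0.99464961]]), 't': array([0.02240587, 0.53108145, 0.89542157])}
scene {'fov_y': 53.542746924318166, 'cx': 332.25758677863064, 'cy': 240.10823429341917, 'R': array([[ 0.90581589, -0.42326611,  0.01853024],
       [-0.20673718, -0.47976077, -0.85269534],
       [ 0.36980712,  0.7685541 , -0.52207977]]), 't': array([-0.47629094,  0.15077929,  0.83405954])}
wrist {'fov_y': 65.70646984690485, 'cx': 318.00483792583714, 'cy': 237.211236564063, 'hand_eye': array([[ 2.07883287e-04, -9.62965598e-01, -2.69624207e-01,
         6.88115077e-02],
       [ 9.99999972e-01,  1.68722052e-04,  1.68418666e-04,
         1.61041629e-03],
       [-1.16689832e-04, -2.69624234e-01,  9.62965606e-01,
        -1.42664852e-01],
       [ 0.00000000e+00,  0.00000000e+00,  0.00000000e+00,
         1.00000000e+00]])}
{'clock': 0.1, 'qpos': array([ 1.20037875e+00,  4.80738826e-01,  1.59681054e+00, -2.66228193e-05,
        1.06508901e+00, -4.66199537e-02]), 'dq': array([-1.46770417e-03, -1.47123963e-03, -6.75763992e-05,  1.27759255e-03,
       -2.15692976e-03,  2.92145990e-04]), 'effort': array([-1.39491854e-04, -9.52256942e+01, -4.31051052e+01, -5.56251757e-05,
        5.24792311e-03,  6.88546606e-06]), 'ee_pos': array([0.20667895, 0.615883  , 0.23075634]), 'tool_rot': array([[-9.48038072e-01,  3.18156700e-01, -3.56845922e-04],
       [ 3.18156899e-01,  9.48037563e-01, -9.83229698e-04],
       [ 2.54822221e-05, -1.04567218e-03, -9.99999453e-01]]), 'ft_force': array([-0.49540682, -0.73570391, -0.60169405]), 'torque': array([-0.00944651, -0.05381559, -0.00043837]), 'grasp_force': 0.0, 'finger_gap': 1.0016485542594908}
-0.0187
```

View pics/top0.png

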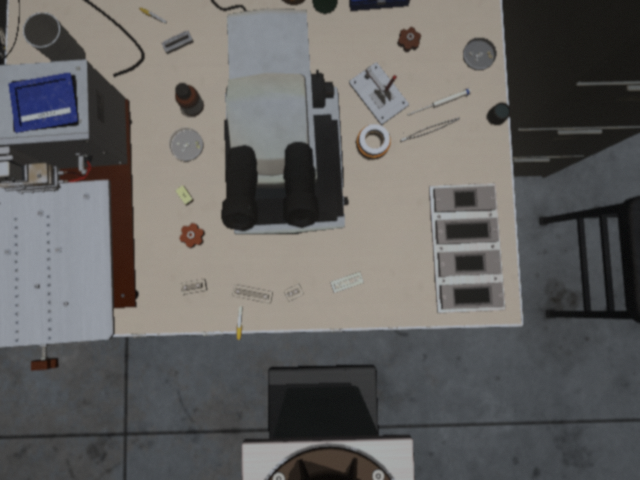

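View pics/scene0.png

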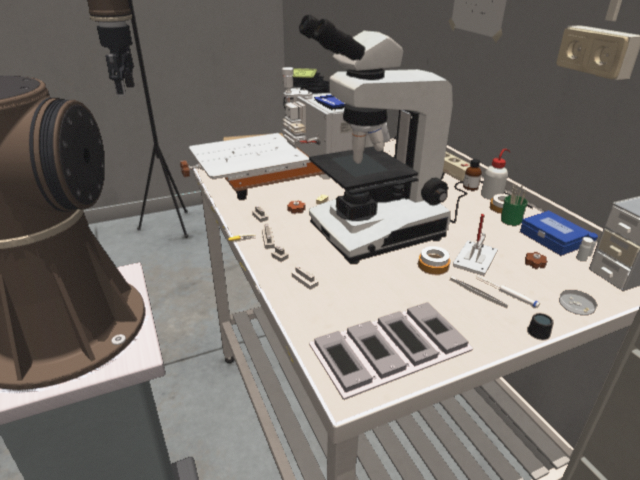

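The top view shows the four bars near (194,286), (252,294), (293,292) and (347,282). The nests are at about (465,198), (467,231), (470,263) and (471,295), with the brass gauge at (184,195) and the knob at (192,235). Next I'll segment the pockets and bars.

```bash
cat > h.py <<'E'
import numpy as np, cv2
from rig import r, grab_frame, camera_params
def ray(n,uv,st=None):
    """origin, unit direction (world) of the ray through pixel uv"""
    c=camera_params(n); f=240/np.tan(np.radians(c["fov_y"]/2))
    d=(np.array(uv,float)-[c["cx"],c["cy"]])/f
    if n!="wrist":
        v=np.r_[d,1]; o=-c["R"].T@c["t"]; w=c["R"].T@v
    else:
        th=np.hypot(*d); v=np.r_[d/max(th,1e-9)*np.sin(th),np.cos(th)]
        H=c["hand_eye"]; R=st["tool_rot"]
        o=st["ee_pos"]+R@H[:3,3]; w=R@H[:3,:3]@v
    return o,w/np.linalg.norm(w)
def onz(n,uv,z,st=None):
    o,w=ray(n,uv,st); return o+w*(z-o[2])/w[2]
E
python3 - <<'E'
from h import *
im=cv2.imread("pics/top0.png"); g=cv2.cvtColor(im,cv2.COLOR_BGR2GRAY)
# pockets
m=(g<65).astype(np.uint8)*255; m[:180]=0;m[310:]=0;m[:,:432]=0;m[:,505:]=0
for c in cv2.findContours(m,cv2.RETR_EXTERNAL,cv2.CHAIN_APPROX_NONE)[0]:
    if cv2.contourArea(c)<100: continue
    q=cv2.boxPoints(cv2.minAreaRect(c)); P=np.array([onz("top",p,.012)[:2] for p in q])
    print("pocket",P.mean(0).round(3),[np.linalg.norm(P[i]-P[i-1]).round(4) for i in (1,2)],np.round(P[1]-P[0],3),np.round(P[2]-P[1],3))
# bars by edges/difference to bench
bg=cv2.medianBlur(im,41); d=np.abs(im.astype(int)-bg).max(2); m=(d>14).astype(np.uint8)*255
m[:265]=0;m[315:]=0;m[:,:165]=0;m[:,380:]=0
m=cv2.morphologyEx(m,cv2.MORPH_CLOSE,np.ones((7,7)))
for c in cv2.findContours(m,cv2.RETR_EXTERNAL,cv2.CHAIN_APPROX_NONE)[0]:
    if cv2.contourArea(c)<60: continue
    R=cv2.minAreaRect(c); P=np.array([onz("top",p,.012)[:2] for p in cv2.boxPoints(R)])
    e=[P[1]-P[0],P[2]-P[1]]; L=max(e,key=np.linalg.norm)
    print("bar",np.round(R[0]),P.mean(0).round(3),[np.linalg.norm(x).round(4) for x in e],"yaw of long axis",np.degrees(np.arctan2(L[1],L[0])).round(1))
a=cv2.resize(im[260:320,165:385],None,fx=3.6,fy=3.6,interpolation=2); b=cv2.resize(im[175:315,420:520],None,fx=2.8,fy=2.8,interpolation=2)
o=np.zeros((a.shape[0]+b.shape[0],800,3),np.uint8); o[:a.shape[0],:a.shape[1]]=a; o[a.shape[0]:,:b.shape[1]]=b
cv2.imwrite("pics/crop0.png",o[:600])
E
```

```text
pocket [ 0.412 -0.28 ] [np.float64(0.0668), np.float64(0.0299)] [ 0.002 -0.067] [-0.03  0.  ]
pocket [ 0.475 -0.28 ] [np.float64(0.0517), np.float64(0.0287)] [-0.001 -0.052] [-0.029  0.002]
pocket [ 0.537 -0.279] [np.float64(0.081), np.float64(0.029)] [-0.002 -0.081] [-0.029  0.002]
pocket [ 0.599 -0.278] [np.float64(0.0369), np.float64(0.0294)] [-0.001 -0.037] [-0.029  0.002]
bar [293. 292.] [0.429 0.058] [np.float64(0.036), np.float64(0.0201)] yaw of long axis -46.5
bar [253. 293.] [0.427 0.134] [np.float64(0.025), np.float64(0.0762)] yaw of long axis -103.9
bar [194. 287.] [0.442 0.245] [np.float64(0.0507), np.float64(0.024)] yaw of long axis -78.4
bar [346. 282.] [ 0.444 -0.043] [np.float64(0.0597), np.float64(0.0196)] yaw of long axis -71.9
```

View pics/crop0.png

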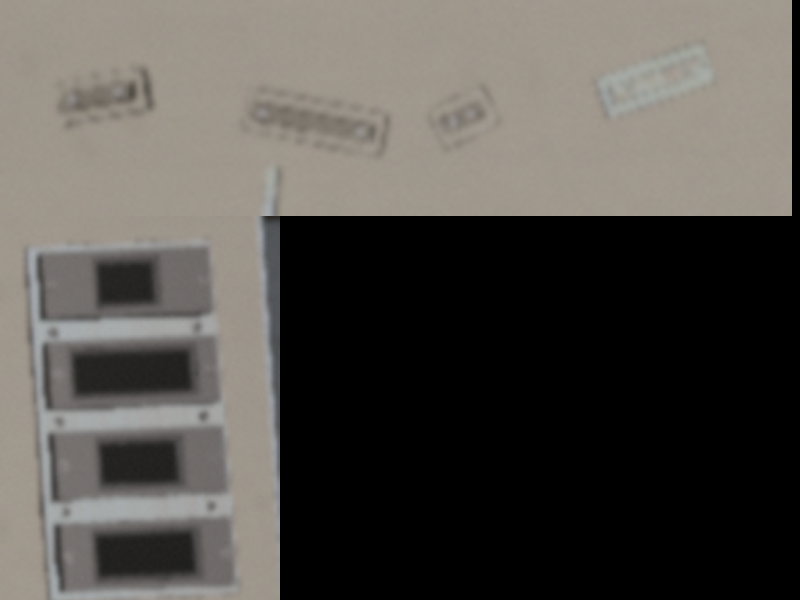

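The pockets, front to back, are nest_60 (x .412), nest_46 (.475), nest_74 (.537) and nest_32 (.599). The bars, left to right, are 46, 74, 32 and 60. I'll write a helper that gives the shifts and turns, then start with bar_46.

```bash
cat >> h.py <<'E'
def az(st): return np.degrees(np.arctan2(st["tool_rot"][1,1],st["tool_rot"][0,1]))
def go(x,y,z,a):
    """turn about tool z (units of 90 deg), then shift in tool axes (units of 4 cm) to bring TCP to x,y,z with tool y at azimuth a"""
    st=r.observe(); t=(a-az(st)+90)%180-90; b=np.radians(az(st)+t)
    ty=np.array([np.cos(b),np.sin(b),0]); tz=np.array([0,0,-1.]); tx=np.cross(ty,tz)
    D=np.array([x,y,z])-st["ee_pos"]
    print("clock",st["clock"].__round__(2),"at",st["ee_pos"].round(4),"az",az(st).round(2),"tilt",st["tool_rot"][:2,2].round(4))
    print("turn units",round(-t/90,3),"shift units",np.round([D@tx,D@ty,D@tz],4)/.04)
E
python3 -c "
from h import *
go(.442,.245,.09,11.6)"
```

```text
clock 0.1 at [0.2067 0.6159 0.2308] az 71.45 tilt [-0.0004 -0.001 ]
turn units 0.665 shift units [-10.265    3.8975   3.52  ]
```

>>> {"api": "move_arm", "payload": {"plan": "0 0 0 0 0 0 0.095; 0 0 0 0 0 0 0.095; 0 0 0 0 0 0 0.095; 0 0 0 0 0 0 0.095; 0 0 0 0 0 0 0.095; 0 0 0 0 0 0 0.095; 0 0 0 0 0 0 0.095; 0 -0.933 0.354 0 0 0 0; 0 -0.933 0.354 0 0 0 0; 0 -0.933 0.354 0 0 0 0; 0 -0.933 0.354 0 0 0 0; 0 -0.933 0.354 0 0 0 0; 0 -0.933 0.354 0 0 0 0; 0 -0.933 0.354 0 0 0 0; 0 -0.933 0.354 0.7 0 0 0; 0 -0.933 0.354 0.7 0 0 0; 0 -0.933 0.354 0.7 0 0 0; 0 -0.933 0.354 0.7 0 0 0; 0 0 0 0.72 0 0 0; 0 0 0 0 0 0 0", "grip_force": 60}}

```text
clock: 2.6
ee_pos: [0.4407, 0.2444, 0.0889]
tool_rot: [[-0.2, 0.98, -0.004], [0.98, 0.2, -0.002], [-0.001, -0.004, -1.0]]
ft_force: [-1.2, 0.2, 0.9]
finger_gap: 0.5
grasp_force: 0.0
```

```bash
python3 -c "
from h import *
go(.442,.245,.09,11.6)
st=r.observe();print(st['finger_gap']);np.save('pics/w1.npy',st,allow_pickle=True)
cv2.imwrite('pics/w1.png',grab_frame('wrist'))"
```

```text
clock 2.6 at [0.4407 0.2444 0.0889] az 11.54 tilt [-0.0036 -0.0017]
turn units -0.001 shift units [ 0.01    0.035  -0.0275]
0.5004878314418535
```

View pics/w1.png

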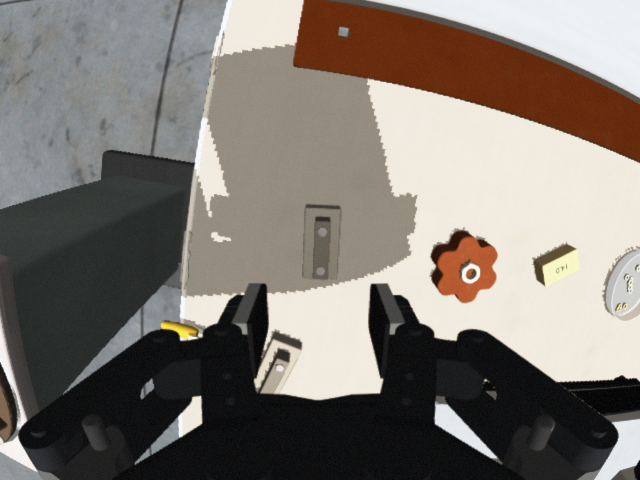

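Wrist view: bar_46's block spans about (303,209)–(340,279), its flange is centred near (321,247), and the fingers straddle it at columns 267 and 372. Casting the block-top corners and the screw heads:

Run:
```python
from h import *
st=np.load('pics/w1.npy',allow_pickle=True).item(); im=cv2.imread('pics/w1.png')
P=np.array([onz('wrist',p,.012,st)[:2] for p in [(306,210),(340,210),(337,279),(303,278)]]); print("block",P.round(4),P.mean(0).round(4))
S=np.array([onz('wrist',p,.027,st)[:2] for p in [(322.5,232),(320,271)]]); print("screws",S.round(4),S.mean(0).round(4))
for e in (P[2]-P[1],P[3]-P[0],S[1]-S[0]): print(np.degrees(np.arctan2(e[1],e[0])).round(1), np.linalg.norm(e).round(4))
cv2.imwrite('pics/w1c.png',cv2.resize(im[195:290,285:360],None,fx=6,fy=6,interpolation=2))
```

```text
block [[0.4286 0.2679]
 [0.4487 0.272 ]
 [0.4565 0.228 ]
 [0.4352 0.2243]] [0.4422 0.248 ]
screws [[0.4402 0.2603]
 [0.4436 0.2368]] [0.4419 0.2485]
-79.9 0.0447
-81.5 0.0441
-81.8 0.0238
```

View pics/w1c.png

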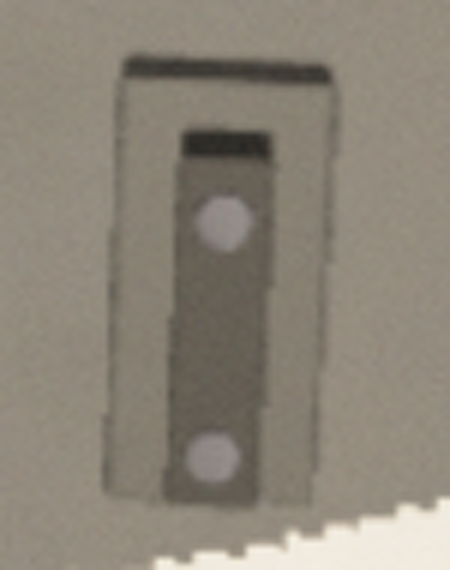

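The crop confirms a clean outline: centre (0.442, 0.248), long axis at −81.5°.

```bash
python3 -c "
from h import *
go(.4422,.2482,.015,8.7)"
```

```text
clock 2.65 at [0.4413 0.2451 0.0901] az 11.59 tilt [-0.0019 -0.0009]
turn units 0.032 shift units [0.0725 0.035  1.8775]
```

>>> {"api": "move_arm", "payload": {"plan": "0 0.072 0.035 0.4 0 0 0.032; 0 0 0 0.4 0 0 0; 0 0 0 0.4 0 0 0; 0 0 0 0.3 0 0 0; 0 0 0 0.2 0 0 0; 0 0 0 0.17 0 0 0; 0 0 0 0 0 0 0; 0 0 0 0 0 0 0; 1 0 0 0 0 0 0; 1 0 0 0 0 0 0; 1 0 0 0 0 0 0; 1 0 0 0 0 0 0; 1 0 0 0 0 0 0; 1 0 0 0 0 0 0"}}

```text
clock: 4.4
ee_pos: [0.4427, 0.2486, 0.0159]
tool_rot: [[-0.152, 0.988, 0.0], [0.988, 0.152, 0.0], [0.0, 0.0, -1.0]]
ft_force: [-0.6, -0.2, 5.7]
finger_gap: 0.083
grasp_force: 62.6
```

```bash
python3 -c "
from h import *
go(.475,-.28,.09,0.5)"
```

```text
clock 4.4 at [0.4427 0.2486 0.0159] az 8.72 tilt [0.0002 0.0001]
turn units 0.091 shift units [-13.22     0.69    -1.8525]
```

>>> {"api": "move_arm", "payload": {"plan": "1 0 0 -0.3 0 0 0; 1 0 0 -0.5 0 0 0.045; 1 0 0 -0.6 0 0 0.046; 1 -0.5 0 -0.452 0 0 0; 1 -0.98 0 0 0 0 0; 1 -0.98 0 0 0 0 0; 1 -0.98 0 0 0 0 0; 1 -0.98 0 0 0 0 0; 1 -0.98 0 0 0 0 0; 1 -0.98 0 0 0 0 0; 1 -0.98 0 0 0 0 0; 1 -0.98 0 0 0 0 0; 1 -0.98 0.1 0 0 0 0; 1 -0.98 0.15 0 0 0 0; 1 -0.98 0.15 0 0 0 0; 1 -0.98 0.15 0 0 0 0; 1 -0.6 0.14 0 0 0 0; 1 -0.36 0 0 0 0 0; 1 0 0 0 0 0 0; 1 0 0 0 0 0 0"}}

```text
clock: 6.9
ee_pos: [0.4747, -0.2789, 0.0897]
tool_rot: [[-0.01, 1.0, -0.001], [1.0, 0.01, 0.001], [0.001, -0.001, -1.0]]
ft_force: [0.1, -0.0, -0.8]
finger_gap: 0.083
grasp_force: 61.6
```

```bash
python3 -c "
from h import *
go(.475,-.28,.09,0.5)
st=r.observe();np.save('pics/w2.npy',st,allow_pickle=True)
cv2.imwrite('pics/w2.png',grab_frame('wrist'))"
```

```text
clock 6.9 at [ 0.4747 -0.2789  0.0897] az 0.56 tilt [-0.0008  0.0007]
turn units 0.001 shift units [-0.0275  0.0075 -0.0075]
```

View pics/w2.png

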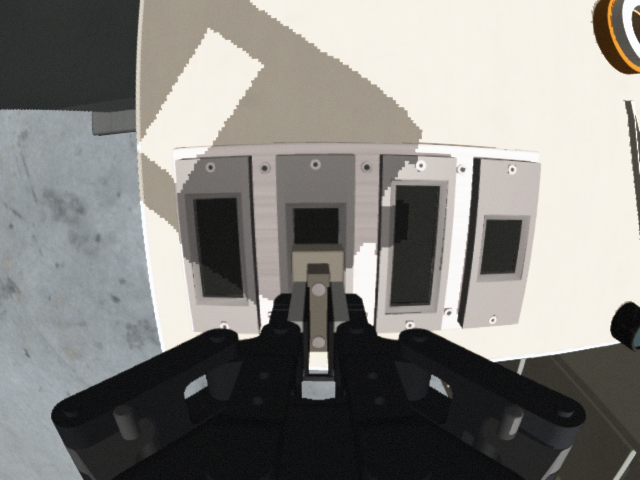

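Wrist view: nests 60, 46, 74 and 32 run left to right in the image, and bar_46 is held over pocket 46. I'll zoom in on the pocket rims to refine their positions.

```bash
python3 -c "
from h import *
im=cv2.imread('pics/w2.png')[140:340,165:545]
cv2.imwrite('pics/w2c.png',cv2.resize(im,None,fx=2.1,fy=2.1,interpolation=2))"
```

```text
(no output)
```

View pics/w2c.png

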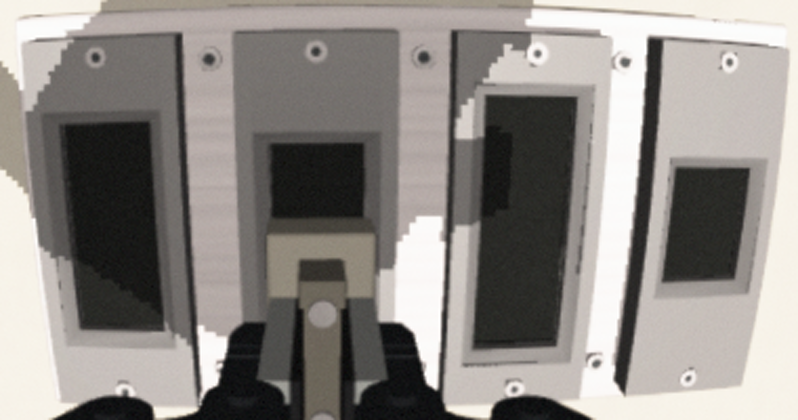

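Run:
```python
from h import *
st=np.load('pics/w2.npy',allow_pickle=True).item()
f=lambda L,z:np.array([onz('wrist',np.array(p)/2.1+[165,140],z,st)[:2] for p in L])
for n,L in {60:[(42,113),(158,110),(175,346),(65,346)],74:[(476,85),(594,86),(572,361),(461,361)],32:[(670,158),(768,159),(754,297),(656,295)],46:[(253,133),(381,132)]}.items():
    P=f(L,.018); print(n,"rim centre",P.mean(0).round(4),"edges",[np.linalg.norm(P[i]-P[i-1]).round(4) for i in range(1,len(P))])
for n,L in {60:[(96,57),(125,390)],74:[(537,53),(514,389)],32:[(729,61),(688,378)],46:[(316,50)]}.items():
    P=f(L,.018); print(n,"screws mid",P.mean(0).round(4),(P[0]-P[-1]).round(4))
```

```text
60 rim centre [ 0.4114 -0.2787] edges [np.float64(0.035), np.float64(0.0729), np.float64(0.0361)]
74 rim centre [ 0.5359 -0.2763] edges [np.float64(0.0351), np.float64(0.0871), np.float64(0.0365)]
32 rim centre [ 0.5986 -0.2757] edges [np.float64(0.0361), np.float64(0.0469), np.float64(0.038)]
46 rim centre [ 0.4732 -0.248 ] edges [np.float64(0.0358)]
60 screws mid [ 0.4116 -0.2788] [-0.0018  0.1047]
74 screws mid [ 0.5357 -0.2768] [-0.0019  0.1052]
32 screws mid [ 0.5978 -0.2756] [-0.0019  0.1056]
46 screws mid [ 0.4727 -0.225 ] [0. 0.]
```

```bash
python3 -c "
from h import *
go(.4737,-.278,.0262,0.9)"
```

```text
clock 6.95 at [ 0.4748 -0.2789  0.0898] az 0.57 tilt [-0.0006  0.0005]
turn units -0.004 shift units [ 0.0225 -0.0275  1.59  ]
```

>>> {"api": "move_arm", "payload": {"plan": "1 0.022 -0.028 0.35 0 0 -0.004; 1 0 0 0.35 0 0 0; 1 0 0 0.35 0 0 0; 1 0 0 0.2 0 0 0; 1 0 0 0.12 0 0 0; 1 0 0 0.1 0 0 0; 1 0 0 0.06 0 0 0; 1 0 0 0.06 0 0 0; 1 0 0 0 0 0 0; 1 0 0 0 0 0 0"}}

```text
clock: 8.2
ee_pos: [0.4741, -0.2792, 0.0263]
tool_rot: [[-0.015, 1.0, 0.0], [1.0, 0.015, -0.0], [-0.0, 0.0, -1.0]]
ft_force: [-0.6, -0.4, -1.5]
finger_gap: 0.078
grasp_force: 61.6
```

>>> {"api": "move_arm", "payload": {"plan": "1 0.02 0 0.02 0 0 0; 1 0 0 0 0 0 0; 0.5 0 0 0 0 0 0; 0.3 0 0 0 0 0 0; 0.3 0 0 0 0 0 0; 0.3 0 0 0 0 0 0; 0.3 0 0 -0.3 0 0 0; 0.3 0 0 -0.6 0 0 0; 0.3 0 0 -0.6 0 0 0; 0.3 0 0 0 0 0 0; 0.3 0 0 0 0 0 0"}}

```text
clock: 9.57
ee_pos: [0.4739, -0.2783, 0.0855]
tool_rot: [[-0.016, 1.0, 0.0], [1.0, 0.016, -0.0], [-0.0, 0.0, -1.0]]
ft_force: [-0.5, -0.3, 0.1]
finger_gap: 0.354
grasp_force: 0.0
```

```bash
python3 -c "
from h import *
st=r.observe();np.save('pics/w3.npy',st,allow_pickle=True)
im=grab_frame('wrist');cv2.imwrite('pics/w3.png',im);cv2.imwrite('pics/w3c.png',cv2.resize(im[120:360,220:420],None,fx=2.5,fy=2.5,interpolation=2))
go(.427,.134,.09,-13.9)"
```

```text
clock 9.62 at [ 0.4737 -0.2781  0.0851] az 0.89 tilt [-0.0004  0.0003]
turn units 0.164 shift units [ 9.72   -3.61   -0.1225]
```

View pics/w3c.png

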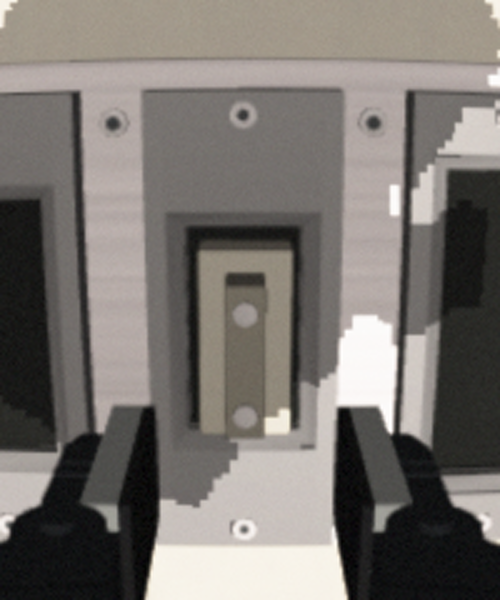

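Bar_46 sits centred in its pocket with an even gap all round. Next is bar_60.

```bash
python3 -c "
from h import *
go(.444,-.043,.09,18)"
```

```text
clock 9.62 at [ 0.4737 -0.2781  0.0851] az 0.89 tilt [-0.0004  0.0003]
turn units -0.19 shift units [ 5.82    1.11   -0.1225]
```

>>> {"api": "move_arm", "payload": {"plan": "0.1 0 0 -0.06 0 0 -0.095; 0.1 0 0 -0.06 0 0 -0.095; 0.1 0.9 0.159 0 0 0 0; 0.1 0.9 0.159 0 0 0 0; 0.1 0.9 0.159 0 0 0 0; 0.1 0.9 0.159 0 0 0 0; 0.1 0.9 0.159 0 0 0 0; 0.1 0.8 0.159 0 0 0 0; 0.1 0.52 0.156 0 0 0 0; 0.1 0 0 0 0 0 0; 0.1 0 0 0 0 0 0"}}

```text
clock: 11.0
ee_pos: [0.4443, -0.0436, 0.0899]
tool_rot: [[-0.309, 0.951, -0.0], [0.951, 0.309, -0.0], [0.0, -0.0, -1.0]]
ft_force: [0.6, -0.5, 0.3]
finger_gap: 0.454
grasp_force: 0.0
```

```bash
python3 -c "
from h import *
st=r.observe();np.save('pics/w4.npy',st,allow_pickle=True);print(st['ee_pos'])
im=grab_frame('wrist');cv2.imwrite('pics/w4.png',im);cv2.imwrite('pics/w4c.png',cv2.resize(im[160:310,220:420],None,fx=4,fy=4,interpolation=2))"
```

```text
[ 0.44434568 -0.04358909  0.08990512]
```

View pics/w4c.png

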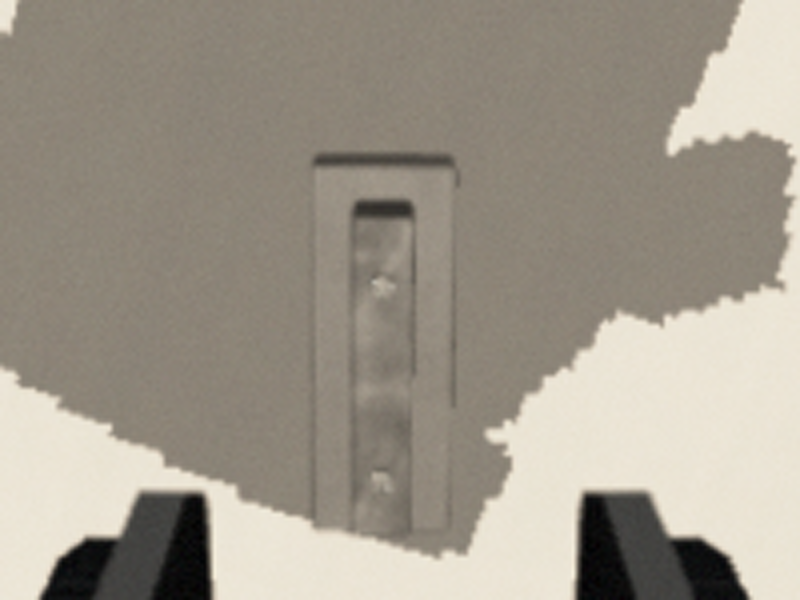

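Bar_60's block top spans (315,167)–(450,530) in the crop, with its screws at (383,286) and (380,481).

```bash
cat >> h.py <<'E'
def bar(f,blk,scr,s,off):
    st=np.load(f,allow_pickle=True).item()
    c=lambda L,z:np.array([onz('wrist',np.array(p)/s+off,z,st)[:2] for p in L])
    P=c(blk,.012);S=c(scr,.027)
    print("block",P.mean(0).round(4),"edges",[np.linalg.norm(P[i]-P[i-1]).round(4) for i in range(4)],"screws",S.mean(0).round(4))
    for e in (P[1]-P[2],P[0]-P[3],S[0]-S[1]): print("az",np.degrees(np.arctan2(e[1],e[0])).round(1)-90,np.linalg.norm(e).round(4))
E
python3 - <<'E'
from h import *
bar('pics/w4.npy',[(315,167),(453,167),(450,530),(313,528)],[(383,286),(380,481)],4,[220,160])
go(.444,-.043,.015,18)
E
```

```text
block [ 0.4433 -0.0432] edges [np.float64(0.0591), np.float64(0.0208), np.float64(0.0594), np.float64(0.0222)] screws [ 0.4432 -0.0432]
az 18.200000000000003 0.0594
az 16.799999999999997 0.0591
az 17.099999999999994 0.0301
clock 11.05 at [ 0.4444 -0.0438  0.0899] az 17.97 tilt [-0.0003 -0.    ]
turn units -0.0 shift units [ 0.0225 -0.0025  1.8725]
```

>>> {"api": "move_arm", "payload": {"plan": "0.1 0.025 -0.02 0.4 0 0 0.007; 0.1 0 0 0.4 0 0 0; 0.1 0 0 0.4 0 0 0; 0.1 0 0 0.3 0 0 0; 0.1 0 0 0.2 0 0 0; 0.1 0 0 0.16 0 0 0; 0.1 0 0 0 0 0 0; 0.1 0 0 0 0 0 0; 1 0 0 0 0 0 0; 1 0 0 0 0 0 0; 1 0 0 0 0 0 0; 1 0 0 0 0 0 0; 1 0 0 0 0 0 0; 1 0 0 0 0 0 0"}}

```text
clock: 12.8
ee_pos: [0.4434, -0.0425, 0.016]
tool_rot: [[-0.298, 0.954, 0.0], [0.954, 0.298, -0.0], [-0.0, 0.0, -1.0]]
ft_force: [-1.2, 0.4, 6.4]
finger_gap: 0.083
grasp_force: 60.6
```

```bash
python3 -c "
from h import *
go(.4115,-.2785,.09,0.9)"
```

```text
clock 12.8 at [ 0.4434 -0.0425  0.016 ] az 17.36 tilt [ 0.0002 -0.    ]
turn units 0.183 shift units [-5.885 -0.89  -1.85 ]
```

>>> {"api": "move_arm", "payload": {"plan": "1 0 0 -0.3 0 0 0; 1 0 0 -0.5 0 0 0.06; 1 0 0 -0.6 0 0 0.06; 1 0 0 -0.45 0 0 0.063; 1 -0.8 -0.1 0 0 0 0; 1 -0.95 -0.15 0 0 0 0; 1 -0.95 -0.15 0 0 0 0; 1 -0.95 -0.15 0 0 0 0; 1 -0.95 -0.15 0 0 0 0; 1 -0.8 -0.15 0 0 0 0; 1 -0.485 -0.04 0 0 0 0; 1 0 0 0 0 0 0; 1 0 0 0 0 0 0"}}

```text
clock: 14.42
ee_pos: [0.4112, -0.2776, 0.0898]
tool_rot: [[-0.016, 1.0, -0.0], [1.0, 0.016, 0.0], [0.0, -0.0, -1.0]]
ft_force: [-0.5, -0.1, -0.8]
finger_gap: 0.076
grasp_force: 59.6
```

```bash
python3 -c "
from h import *
go(.4115,-.2782,.026,0.9)
im=grab_frame('wrist');cv2.imwrite('pics/w5.png',im)"
```

```text
clock 14.43 at [ 0.4112 -0.2776  0.0898] az 0.9 tilt [-0.0004  0.0005]
turn units 0.0 shift units [-0.015   0.0075  1.595 ]
```

>>> {"api": "move_arm", "payload": {"plan": "1 -0.015 0.008 0.35 0 0 0; 1 0 0 0.35 0 0 0; 1 0 0 0.35 0 0 0; 1 0 0 0.2 0 0 0; 1 0 0 0.12 0 0 0; 1 0 0 0.1 0 0 0; 1 0 0 0.06 0 0 0; 1 0 0 0.06 0 0 0; 1 0 0 0.01 0 0 0; 1 0 0 0 0 0 0"}}

```text
clock: 15.72
ee_pos: [0.4118, -0.2792, 0.026]
tool_rot: [[-0.015, 1.0, 0.0], [1.0, 0.015, -0.0], [-0.0, 0.0, -1.0]]
ft_force: [-1.1, -0.2, 3.5]
finger_gap: 0.077
grasp_force: 60.1
```

Contact at the expected height, so I'll release and lift.

>>> {"api": "move_arm", "payload": {"plan": "1 0 0 0 0 0 0; 0.5 0 0 0 0 0 0; 0.3 0 0 0 0 0 0; 0.3 0 0 0 0 0 0; 0.3 0 0 0 0 0 0; 0.3 0 0 -0.3 0 0 0; 0.3 0 0 -0.6 0 0 0; 0.3 0 0 -0.7 0 0 0; 0.3 0 0 0 0 0 0; 0.3 0 0 0 0 0 0"}}

```text
clock: 16.98
ee_pos: [0.4116, -0.279, 0.09]
tool_rot: [[-0.016, 1.0, 0.0], [1.0, 0.016, -0.0], [-0.0, 0.0, -1.0]]
ft_force: [-0.6, -0.3, -0.7]
finger_gap: 0.347
grasp_force: 0.0
```

```bash
python3 -c "
from h import *
im=grab_frame('wrist');cv2.imwrite('pics/w6c.png',cv2.resize(im[120:360,220:420],None,fx=2,fy=2,interpolation=2))
go(.429,.058,.09,25)"
```

```text
clock 17.02 at [ 0.4114 -0.2788  0.0896] az 0.89 tilt [-0.0003  0.0002]
turn units -0.268 shift units [ 7.4475  3.9575 -0.01  ]
```

View pics/w6c.png

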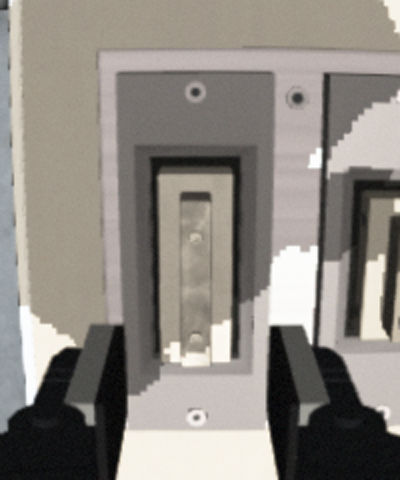

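Bar_60 is seated. Next is bar_32, with a slight bulge outward on the way to stay within reach.

>>> {"api": "move_arm", "payload": {"plan": "0.1 0 0 0 0 0 -0.09; 0.1 0 0 0 0 0 -0.09; 0.1 0 0 0 0 0 -0.088; 0.1 0.758 0.59 0 0 0 0; 0.1 0.758 0.59 0 0 0 0; 0.1 0.758 0.59 0 0 0 0; 0.1 0.828 0.44 0 0 0 0; 0.1 0.828 0.44 0 0 0 0; 0.1 0.828 0.44 0 0 0 0; 0.1 0.898 0.29 0 0 0 0; 0.1 0.898 0.29 0 0 0 0; 0.1 0.598 0.2 0 0 0 0; 0.1 0.3 0.09 0 0 0 0; 0.1 0 0 0 0 0 0; 0.1 0 0 0 0 0 0"}}

```text
clock: 18.9
ee_pos: [0.4293, 0.0574, 0.0896]
tool_rot: [[-0.422, 0.906, -0.0], [0.906, 0.422, -0.0], [-0.0, -0.0, -1.0]]
ft_force: [0.2, -0.5, 0.5]
finger_gap: 0.45
grasp_force: 0.0
```

```bash
python3 -c "
from h import *
st=r.observe();np.save('pics/w7.npy',st,allow_pickle=True);print(st['ee_pos'],az(st))
im=grab_frame('wrist');cv2.imwrite('pics/w7.png',im);cv2.imwrite('pics/w7c.png',cv2.resize(im[160:310,220:420],None,fx=4,fy=4,interpolation=2))"
```

```text
[0.42929588 0.05740435 0.0896444 ] 24.98666568625896
```

View pics/w7c.png

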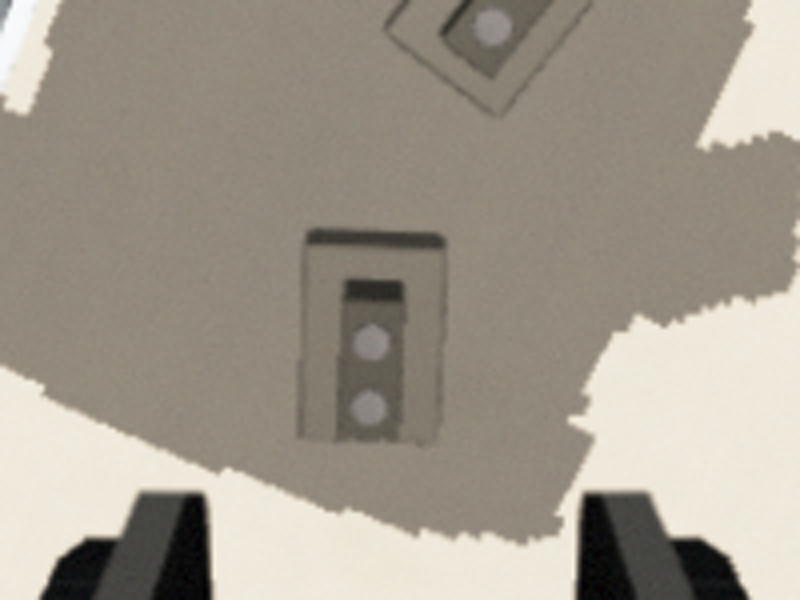

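Bar_32's block top spans (305,243)–(438,442) in the crop, with its screws at (371,342) and (369,408).

Run:
```python
from h import *
bar('pics/w7.npy',[(305,243),(445,247),(438,444),(299,439)],[(371,342),(369,408)],4,[220,160])
go(.4290,.0588,.0155,24)
```

```text
block [0.4262 0.0585] edges [np.float64(0.0319), np.float64(0.0213), np.float64(0.032), np.float64(0.022)] screws [0.4261 0.0585]
az 23.599999999999994 0.032
az 22.299999999999997 0.0319
az 23.099999999999994 0.0101
clock 18.95 at [0.4293 0.0573 0.0897] az 24.96 tilt [-0.0002 -0.0001]
turn units 0.011 shift units [0.0375 0.0075 1.855 ]
```

>>> {"api": "move_arm", "payload": {"plan": "0.1 0.058 -0.06 0.4 0 0 0.022; 0.1 0 0 0.4 0 0 0; 0.1 0 0 0.4 0 0 0; 0.1 0 0 0.3 0 0 0; 0.1 0 0 0.2 0 0 0; 0.1 0 0 0.15 0 0 0; 0.1 0 0 0 0 0 0; 0.1 0 0 0 0 0 0; 1 0 0 0 0 0 0; 1 0 0 0 0 0 0; 1 0 0 0 0 0 0; 1 0 0 0 0 0 0; 1 0 0 0 0 0 0; 1 0 0 0 0 0 0"}}

```text
clock: 20.7
ee_pos: [0.4261, 0.0592, 0.016]
tool_rot: [[-0.391, 0.92, 0.0], [0.92, 0.391, 0.0], [-0.0, 0.0, -1.0]]
ft_force: [-1.1, 0.7, 5.6]
finger_gap: 0.08
grasp_force: 60.4
```

```bash
python3 -c "
from h import *
go(.598,-.276,.09,0.9)"
```

```text
clock 20.7 at [0.4261 0.0592 0.016 ] az 23.03 tilt [0.0003 0.    ]
turn units 0.246 shift units [-8.445  4.165 -1.85 ]
```

>>> {"api": "move_arm", "payload": {"plan": "1 0 0 -0.3 0 0 0; 1 0 0 -0.5 0 0 0.08; 1 0 0 -0.6 0 0 0.08; 1 0 0 -0.45 0 0 0.086; 1 -0.7 0.2 0 0 0 0; 1 -0.95 0.2 0 0 0 0; 1 -0.95 0 0 0 0 0; 1 -0.95 0 0 0 0 0; 1 -0.95 0 0 0 0 0; 1 -0.95 0.3 0 0 0 0; 1 -0.95 0.7 0 0 0 0; 1 -0.9 0.85 0 0 0 0; 1 -0.7 0.85 0 0 0 0; 1 -0.445 0.7 0 0 0 0; 1 0 0.365 0 0 0 0; 1 0 0 0 0 0 0; 1 0 0 0 0 0 0"}}

```text
clock: 22.82
ee_pos: [0.5967, -0.275, 0.0898]
tool_rot: [[-0.016, 1.0, -0.001], [1.0, 0.016, 0.001], [0.001, -0.001, -1.0]]
ft_force: [-0.6, 0.4, -1.4]
finger_gap: 0.079
grasp_force: 59.4
```

```bash
python3 -c "
from h import *
go(.598,-.2755,.026,0.9)"
```

```text
clock 22.82 at [ 0.5967 -0.275   0.0898] az 0.92 tilt [-0.0012  0.0006]
turn units 0.0 shift units [-0.0125  0.0325  1.595 ]
```

>>> {"api": "move_arm", "payload": {"plan": "1 0.01 0 0.35 0 0 0; 1 0 0 0.35 0 0 0; 1 0 0 0.35 0 0 0; 1 0 0 0.2 0 0 0; 1 0 0 0.12 0 0 0; 1 0 0 0.1 0 0 0; 1 0 0 0.06 0 0 0; 1 0 0 0.06 0 0 0; 1 0 0 0.01 0 0 0; 1 0 0 0 0 0 0"}}

```text
clock: 24.08
ee_pos: [0.598, -0.2757, 0.0261]
tool_rot: [[-0.015, 1.0, 0.0], [1.0, 0.015, -0.0], [-0.0, 0.0, -1.0]]
ft_force: [-0.8, 0.1, 2.6]
finger_gap: 0.082
grasp_force: 59.8
```

>>> {"api": "move_arm", "payload": {"plan": "1 0 0 0 0 0 0; 0.5 0 0 0 0 0 0; 0.3 0 0 0 0 0 0; 0.3 0 0 0 0 0 0; 0.3 0 0 0 0 0 0; 0.3 0 0 -0.3 0 0 0; 0.3 0 0 -0.6 0 0 0; 0.3 0 0 -0.7 0 0 0; 0.3 0 0 0 0 0 0; 0.3 0 0 0 0 0 0"}}

```text
clock: 25.32
ee_pos: [0.5978, -0.2756, 0.0901]
tool_rot: [[-0.015, 1.0, 0.0], [1.0, 0.015, -0.0], [-0.0, 0.0, -1.0]]
ft_force: [0.6, 0.2, -0.1]
finger_gap: 0.351
grasp_force: 0.0
```

```bash
python3 -c "
from h import *
im=grab_frame('wrist');cv2.imwrite('pics/w8c.png',cv2.resize(im[120:360,140:420],None,fx=2,fy=2,interpolation=2))
go(.427,.134,.09,-13.9)"
```

```text
clock 25.38 at [ 0.5975 -0.2755  0.0895] az 0.89 tilt [-0.0005  0.0003]
turn units 0.164 shift units [ 8.9125 -6.5975 -0.0125]
```

View pics/w8c.png

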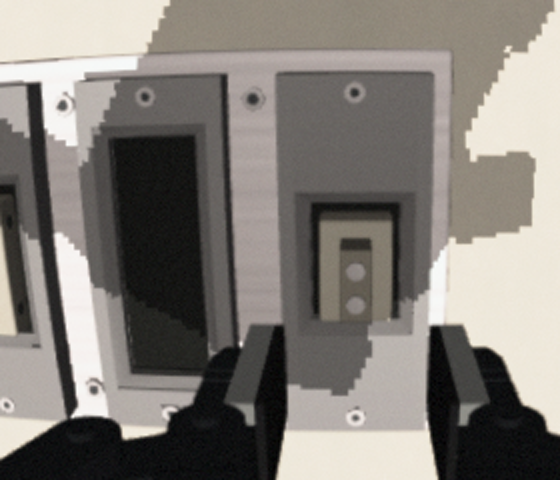

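>>> {"api": "move_arm", "payload": {"plan": "0.1 0.3 -0.82 0 0 0 0; 0.1 0.5 -0.82 0 0 0 0; 0.1 0.5 -0.82 0 0 0 0; 0.1 0.5 -0.82 0 0 0 0; 0.1 0.6 -0.82 0 0 0 0; 0.1 0.95 0 0 0 0 0; 0.1 0.95 0 0 0 0 0; 0.1 0.95 0 0 0 0 0; 0.1 0.95 0 0 0 0 0; 0.1 0.95 0 0 0 0 0; 0.1 0.95 0 0 0 0 0; 0.1 0.95 0 0 0 0 0; 0.1 0.8 0 0 0 0 0; 0.1 0.45 0 0 0 0 0.082; 0.1 0 0 0 0 0 0.082; 0.1 0 0 0 0 0 0; 0.1 0 0 0 0 0 0"}}

```text
clock: 27.5
ee_pos: [0.4273, 0.1335, 0.0895]
tool_rot: [[0.237, 0.971, -0.001], [0.971, -0.237, -0.0], [-0.0, -0.001, -1.0]]
ft_force: [0.1, 0.3, 1.1]
finger_gap: 0.45
grasp_force: 0.0
```

```bash
python3 -c "
from h import *
st=r.observe();np.save('pics/w9.npy',st,allow_pickle=True);print(st['ee_pos'],az(st))
im=grab_frame('wrist');cv2.imwrite('pics/w9.png',im);cv2.imwrite('pics/w9c.png',cv2.resize(im[160:310,220:420],None,fx=4,fy=4,interpolation=2))"
```

```text
[0.42727524 0.13352419 0.08953025] -13.717135680951598
```

View pics/w9c.png

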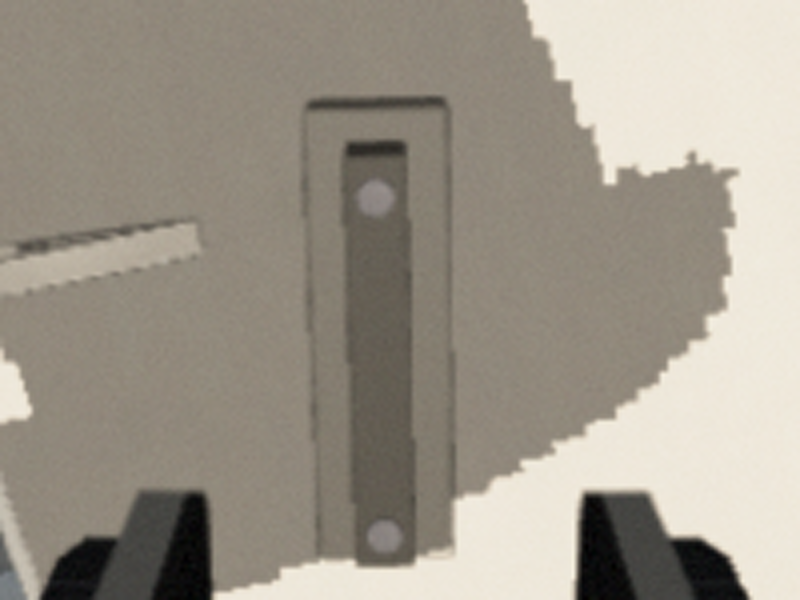

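Bar_74's block top runs (305,107)–(454,555) in the crop, with its screws at (376,197) and (385,537). The pen tip at (200,240) is clear of the fingers.

Run:
```python
from h import *
bar('pics/w9.npy',[(306,107),(448,107),(455,555),(318,556)],[(376,197),(385,537)],4,[220,160])
go(.4265,.1345,.0155,-15)
```

```text
block [0.4261 0.137 ] edges [np.float64(0.0732), np.float64(0.0212), np.float64(0.073), np.float64(0.0223)] screws [0.426  0.1367]
az -12.200000000000003 0.073
az -13.099999999999994 0.0732
az -12.400000000000006 0.0522
clock 27.55 at [0.4273 0.1335 0.0896] az -13.75 tilt [-0.0005 -0.0001]
turn units 0.014 shift units [ 0.0175 -0.0275  1.8525]
```

>>> {"api": "move_arm", "payload": {"plan": "0.1 0.08 -0.048 0.4 0 0 -0.014; 0.1 0 0 0.4 0 0 0; 0.1 0 0 0.4 0 0 0; 0.1 0 0 0.3 0 0 0; 0.1 0 0 0.2 0 0 0; 0.1 0 0 0.15 0 0 0; 0.1 0 0 0 0 0 0; 0.1 0 0 0 0 0 0; 1 0 0 0 0 0 0; 1 0 0 0 0 0 0; 1 0 0 0 0 0 0; 1 0 0 0 0 0 0; 1 0 0 0 0 0 0; 1 0 0 0 0 0 0"}}

```text
clock: 29.3
ee_pos: [0.4265, 0.1374, 0.0161]
tool_rot: [[0.218, 0.976, 0.0], [0.976, -0.218, 0.0], [0.0, 0.0, -1.0]]
ft_force: [-1.3, 0.4, 6.2]
finger_gap: 0.083
grasp_force: 59.3
```

```bash
python3 -c "
from h import *
go(.536,-.277,.09,0.9)"
```

```text
clock 29.3 at [0.4265 0.1374 0.0161] az -12.61 tilt [0.0003 0.0001]
turn units -0.15 shift units [-10.4025   2.575   -1.8475]
```

>>> {"api": "move_arm", "payload": {"plan": "1 0 0 -0.3 0 0 0; 1 0 0 -0.5 0 0 -0.05; 1 0 0 -0.6 0 0 -0.05; 1 0 0 -0.45 0 0 -0.05; 1 -0.7 0.1 0 0 0 0; 1 -0.95 0.1 0 0 0 0; 1 -0.95 0 0 0 0 0; 1 -0.95 0 0 0 0 0; 1 -0.95 0 0 0 0 0; 1 -0.95 0 0 0 0 0; 1 -0.95 0 0 0 0 0; 1 -0.95 0.2 0 0 0 0; 1 -0.95 0.5 0 0 0 0; 1 -0.95 0.6 0 0 0 0; 1 -0.75 0.6 0 0 0 0; 1 -0.4 0.475 0 0 0 0; 1 0 0 0 0 0 0; 1 0 0 0 0 0 0"}}

```text
clock: 31.55
ee_pos: [0.535, -0.2764, 0.09]
tool_rot: [[-0.016, 1.0, -0.001], [1.0, 0.016, 0.001], [0.001, -0.001, -1.0]]
ft_force: [-0.5, 1.1, -1.3]
finger_gap: 0.08
grasp_force: 58.9
```

```bash
python3 -c "
from h import *
go(.536,-.277,.026,0.9)"
```

```text
clock 31.55 at [ 0.535  -0.2764  0.09  ] az 0.89 tilt [-0.0009  0.0005]
turn units -0.0 shift units [-0.015  0.025  1.6  ]
```

>>> {"api": "move_arm", "payload": {"plan": "1 0 0 0.35 0 0 0; 1 0 0 0.35 0 0 0; 1 0 0 0.35 0 0 0; 1 0 0 0.2 0 0 0; 1 0 0 0.12 0 0 0; 1 0 0 0.1 0 0 0; 1 0 0 0.06 0 0 0; 1 0 0 0.06 0 0 0; 1 0 0 0.01 0 0 0; 1 0 0 0 0 0 0"}}

```text
clock: 32.8
ee_pos: [0.536, -0.2771, 0.0262]
tool_rot: [[-0.016, 1.0, 0.0], [1.0, 0.016, -0.0], [-0.0, 0.0, -1.0]]
ft_force: [-2.2, 0.8, 4.8]
finger_gap: 0.086
grasp_force: 59.5
```

>>> {"api": "move_arm", "payload": {"plan": "1 0 0 0 0 0 0; 0.5 0 0 0 0 0 0; 0.3 0 0 0 0 0 0; 0.3 0 0 0 0 0 0; 0.3 0 0 0 0 0 0; 0.3 0 0 -0.3 0 0 0; 0.3 0 0 -0.6 0 0 0; 0.3 0 0 -0.7 0 0 0; 0.3 0 0 -0.5 0 0 0; 0.3 0 0 0 0 0 0; 0.3 0 0 0 0 0 0; 0.3 0 0 0 0 0 0; 0.3 0 0 0 0 0 0"}}

```text
clock: 34.42
ee_pos: [0.5355, -0.2768, 0.1091]
tool_rot: [[-0.015, 1.0, -0.001], [1.0, 0.015, 0.001], [0.001, -0.001, -1.0]]
ft_force: [-0.5, -0.5, -0.5]
finger_gap: 0.349
grasp_force: 0.0
```

```bash
python3 -c "
from h import *
im=grab_frame('wrist');cv2.imwrite('pics/w10.png',im)"
```

```text
(no output)
```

View pics/w10.png

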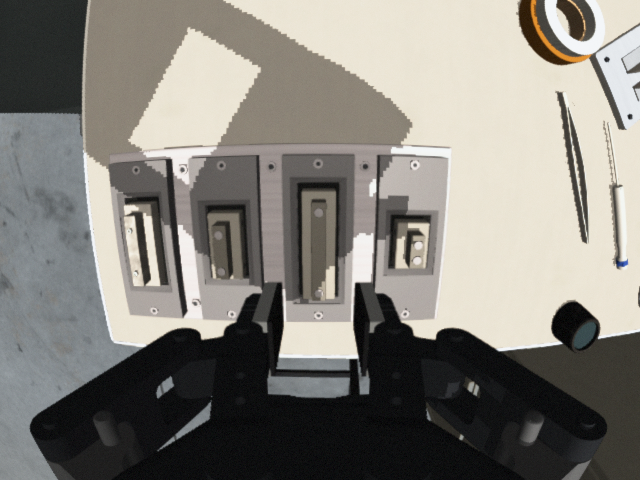

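The final view shows all four bars in their own pockets: 60 at (143,240), 46 at (225,243), 74 at (319,243) and 32 at (411,243). The gripper is clear and the force reads near zero, so I'm handing in.

```bash
python3 -c "
from rig import ticket
print(ticket.hand_in())"
```

```text
the job is handed in; nothing more can be done
None
```

All four hot bars are in their own nests, flange up, lowered in and released, with the brass gauge and star knob not touched; I handed the job in at about 34 s, and the hand-in returned no verdict.

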